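Put the new sanding block away in the bench drawer

TASK

Swing both flaps of the small carton open until they stand well past upright, and pull the drawer of the wooden bench unit all the way out by its pull. Then lift the sanding block out of the carton, set it down flat on its sole (do not let it fall) in the front bay of the drawer, let go of it, and push the drawer fully shut. Leave the carton standing open and everything else on the bench where it is.

Things in the scene. Friction and masses are not known exactly. Their poses are not given: they have to be found in the camera images.
- chest: Wooden drawer unit, fixed. Origin on the table, 130 mm before the closed drawer's face, mid-width; +x into the unit, z up. Case 240 mm wide, x 130 to 370 mm; drawer below z = 103 mm, open cubby, top board 250 mm wide at z 160 to 175 mm with its front edge at x = 107 mm, above the shut drawer's pull: a gripper pointing straight down does not fit; lean it back to -x by 25 to 45 degrees.
- drawer (a joint): How far the drawer is pulled out, m: 0 fully shut, 0.15 at its stop. Starts shut or up to 10 mm ajar. It slides with slight friction and stays where left.
- drawer_handle (a point): Centre of the head of the drawer's wooden pull, a dark T-shaped pull; it moves with the drawer; axes as the chest. Head 16 mm (x) by 44 mm (y) by 18 mm (z), its centre 35 mm in front of the drawer's face, 72 mm above the table; behind it an 18 mm wide, 14 mm high stem runs to the face.
- drawer_bay (a point): Centre of the floor of the drawer's empty front bay, 18 mm above the table; moves with the drawer; axes as chest. Bay 125 mm (x) by 200 mm (y). Face 15 mm thick, its top 102 mm above the table, its outer side 77.5 mm ahead of this point; sides to 85 mm above the table; 50 mm high divider behind. At the drawer's stop the bay's front 112 mm lie clear of the top board above.
- carton: Small open-topped cardboard carton, fixed to the table, with two flaps. Origin: centre of its underside; outside 160 mm (x) by 150 mm (y) by 95 mm high, walls and floor 4 mm; z up. Flaps are hinged on the upper edges at x = -80 mm (near) and x = +80 mm (far).
- flap_near (a joint): Angle of the near flap, rad: 0 closed (lying level over the carton), 1.57 upright, 2.4 folded outward to its stop. Starts half open (0.95 to 1.35). The flap is 78 mm long, 146 mm wide, 4 mm thick and stiff in its crease: it stays where it is left.
- flap_far (a joint): Angle of the far flap, as flap_near, on the far edge; each opens away from the carton's middle.
- flap_near_hinge (a point): Middle of the near flap's crease, 95 mm above the table.
- flap_far_hinge (a point): Middle of the far flap's crease, 95 mm above the table.
- block: Wooden hand sanding block, the only thing in the carton; origin: centre of its sole; x along its length, z up. Sole plate 120 mm by 66 mm by 22 mm thick, and on its middle a square knob 34 mm by 34 mm, from 22 to 58 mm above the sole, to hold it by. About 0.25 kg.
- glue: Bystander: upright white glue bottle, 52 mm diameter, 170 mm high, between carton and unit; origin under its centre.
- trivets: Bystander: pile of round carved wooden trivets, 170 mm diameter, 36 mm high, at the left; origin under its centre.
- tape: Bystander: roll of paper tape lying on the unit's top board, 90 mm diameter, 25 mm high; origin under its centre.
- tin: Bystander: round wax tin, 70 mm diameter, 55 mm high, in front of the carton; origin under its centre.
- hammer: Bystander: hammer lying at the right, 260 mm long; origin under its middle.
- sander: Bystander: round palm sander at the left, 124 mm diameter, 125 mm high; origin under its centre.
Not all that is in view belongs to the job. What is shaped like the block but purple is not meant. There is more than one size of the carton; the one meant has the size given above.

How it is judged:
By the outcome, as a careful person would: the job done as asked, in the order asked, and still so for the second after the job is handed in, with the robot touching nothing.
It also fails if it takes over 72 s, if anything falls off the work surface, if the arm or the gripper's body presses on something with over 40 N, if the wrist force passes 120 N, or if a joint passes its speed limit or range.

ROBOT

A 6-joint arm with a two-finger parallel gripper is mounted at the origin on the work surface. World frame = base frame: x ahead of the robot, y to its left, z up, the work surface at z = 0. Lengths are in m, angles in rad, forces in N, time in s.
With the tool pointing down it reaches from about 0.35 to 0.975 m from the base axis. Payload 4.9 kg.
Tool frame: the origin (TCP) lies at the very end of the fingers, on their centre line; the grasp point (between the pads) lies 19 mm behind it; z points along the fingers, y is the line along which they close (so a half turn about z gives the same grasp; the last joint's range is limited). The gripper opens to 85 mm and grips with 20 to 120 N. Pads are 22 mm wide; open, the fingers measure 114 mm over their backs; the gripper's body (76 mm by 85 mm) begins 54 mm behind the grasp point. The pads swing forward as they close: fully open they stand 13 mm farther back than shut.
Start: joints at [-1.251, 0.053, 1.613, -0, 1.476, -0.119], TCP at [0.266, -0.566, 0.231] pointing down, gripper open.
Joint ranges: [-3.01, 3.01], [-1.01, 2.22], [0.06, 2.58], [-1.02, 4.17], [0.09, 2.62], [-3.14, 3.14]. Speed limits (rad/s): [2.57, 2.57, 3.14, 3.14, 3.14, 3.14].

INTERFACE

Orientations are given as a unit quaternion [w, x, y, z].
In Python, from plant import monitor, vision, manip gives the robot as it stands. The module is installed in compiled form; this text tells all that it offers.
- The arm moves only by the tool arm_command, never from a script. Its argument "rows" is a list of rows, each a list of 3 entries, a list of its own where there are three numbers: the finger opening in mm, from 0 to 85.4, then the shift along the world's x, y, z in units of 30 cm (1.0 is 30 cm), then the turn, a rotation vector about the world's x, y, z in units of pi/2 rad (1.0 is pi/2 rad). In form: [[claw, [x, y, z], [wx, wy, wz]], ...]. A call has 1 to 12 rows; each row is the pose to reach, as a shift and turn from the pose commanded when the call began; what a row does not reach only later rows make up. A row lasts 1/12 s, in which the tool goes at most 41.7 mm and 7.16 degrees, less where a joint would pass 70% of its speed; a pose out of reach is approached as far as the arm can. A call with a number of a shift or a turn outside -1 to 1 is refused whole. A call with a gripper value outside its range is refused whole. The fingers move at their own pace and stop on an object; the grip force is fixed at half the most. Time passes only in rows, so rows that repeat a pose let the fingers close. It gives the time, the measured TCP pose, the force, the opening and the grip force at its end, in the units of the state.
- monitor.state(): the state, without advancing time (a new reading comes with each control period).
- vision.grab_frame(name): name is "scene" or "top"; returns a dict with "color" (384x512x3 uint8, red, green, blue), "z_map" (384x512 float32, m along the optical axis (not along the pixel's ray), 0 where there is no reading), "mtx" (3x3 intrinsics, pixels), "R" (3x3) and "t" (3): a world point X has camera coordinates R X + t. Camera axes: x right, y down, z forward; pixel columns grow to the right and rows downward; lengths in m; the calibration is good to about 2 mm. A picture is of the moment at which its call begins.
- manip.job_done(): hands the job in; it is judged then, once.
The state is a dict: "time": time; "joint_pos": joint angles; "joint_vel": joint speeds; "joint_efforts": joint torques, N m; "tool_pos": TCP position; "tool_rot": TCP orientation; "contact_force": force on the tool from outside, world axes, zero at the start; "ft_torque": the same for the moment, N m; "gripper_width": opening from 0.0 (shut) to 1.0 (fully open); "grasp_force": force on a finger pad.
Only numpy, scipy, OpenCV 4.12 (cv2) and the standard library are available. Lean on these libraries where they do the work, as an engineer would, in place of code of your own. Each camera call takes 0.05 s, during which the arm holds its last target. There are 200 camera calls.

## Working session

There is one attempt and no reset: what is moved stays moved. The work goes in short steps, Python scripts to look and compute and a tool call to move; the robot and the scene stay as the last step left them, time stands still between calls to the robot, and variables do not carry over. Pictures are saved under pics/ and viewed, at most 10 in all, crops included, and the job is handed in when it is done.

Besides the shell and the picture viewer there is one more tool, called after "Call:" by a JSON object that holds its "op" and its "data", one argument or row to a line. arm_command: Moves the arm, as the interface text tells. Shifts and turns lie within -1 to 1; 1 stands for 30 cm of shift or pi/2 rad of turn. Its arguments: {"type":"object","properties":{"rows":{"type":"array"}},"required":["rows"]}

```bash
mkdir -p pics
cat > h.py <<'E'
import numpy as np, cv2
from plant import monitor, vision, manip
def grab(n,save=None):
    f=vision.grab_frame(n)
    if save: cv2.imwrite(f'pics/{save}.png',f['color'][:,:,::-1])
    return f
def cloud(f):
    z=f['z_map'].astype(float); h,w=z.shape; u,v=np.meshgrid(np.arange(w),np.arange(h))
    K=f['mtx']; c=np.stack([(u-K[0,2])/K[0,0]*z,(v-K[1,2])/K[1,1]*z,z],-1)
    P=(c-f['t'])@f['R']; P[z==0]=np.nan
    return P
E
python3 - <<'E'
from h import *
a=grab('scene'); b=grab('top')
im=np.hstack([a['color'],b['color']])[:,:,::-1]
cv2.imwrite('pics/a.png',cv2.resize(a['color'][:,:,::-1],(800,600)));cv2.imwrite('pics/b.png',cv2.resize(b['color'][:,:,::-1],(800,600)))
np.savez('f0.npz',ac=a['color'],bc=b['color'],ap=cloud(a),bp=cloud(b))
for f in(a,b): print(f['mtx'].round(1).tolist(),(-f['R'].T@f['t']).round(3),f['R'].round(2).tolist())
print(monitor.state())
E
```

```text
[[441.4, 0.0, 248.1], [0.0, 441.4, 198.2], [0.0, 0.0, 1.0]] [ 0.754 -0.866  1.087] [[0.95, 0.3, -0.0], [0.22, -0.69, -0.69], [-0.21, 0.66, -0.72]]
[[379.1, 0.0, 254.8], [0.0, 379.1, 194.2], [0.0, 0.0, 1.0]] [0.427 0.022 1.373] [[-0.02, -1.0, 0.0], [-1.0, 0.02, -0.05], [0.05, -0.0, -1.0]]
{'time': 0.1, 'joint_pos': array([-1.25097543e+00,  5.33106475e-02,  1.61416261e+00, -1.10806023e-05,
        1.47598762e+00, -1.19032305e-01]), 'joint_vel': array([-0.00018349, -0.00186579, -0.00321703,  0.0021079 , -0.00045208,
        0.00255319]), 'joint_efforts': array([-1.66078986e-03, -3.94902813e+01, -3.71365535e+01, -2.29030702e-04,
        3.89813547e-03, -1.18711986e-05]), 'tool_pos': array([ 0.26536452, -0.56524614,  0.23017014]), 'tool_rot': array([-9.28851964e-04,  9.76021880e-01,  2.17670430e-01, -9.91088382e-05]), 'contact_force': array([ 0.33803603,  0.4087295 , -0.36788276]), 'ft_torque': array([-0.03127635, -0.00574155,  0.00583484]), 'grasp_force': 0.0, 'gripper_width': 0.9993895468096025}
```

View pics/a.png

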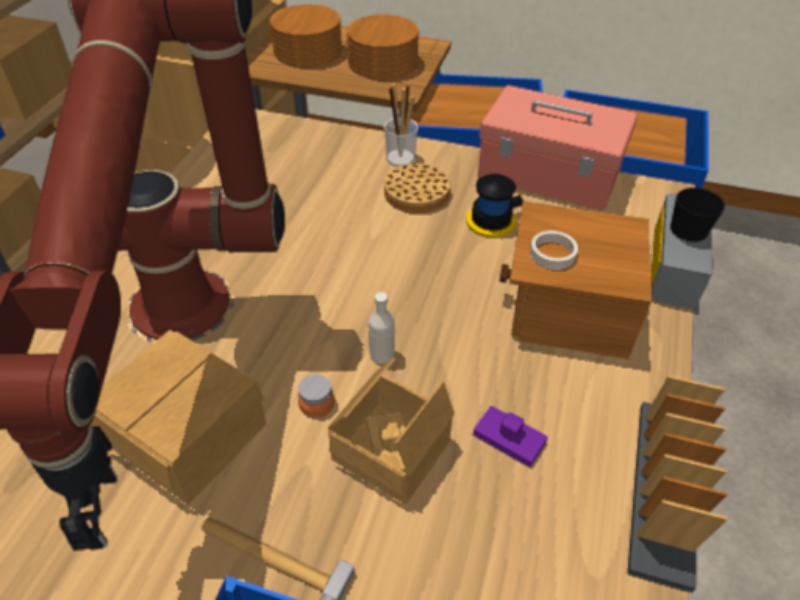

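View pics/b.png

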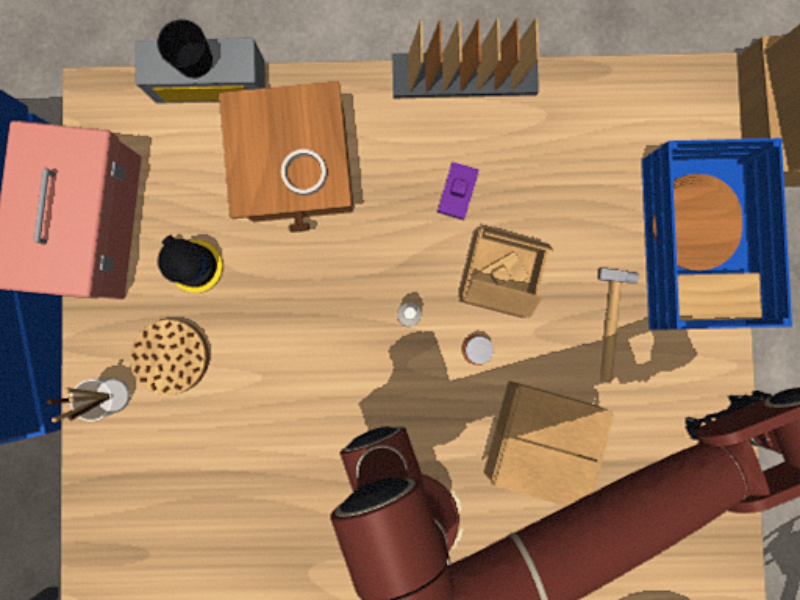

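The scene picture shows the small carton at about (390,430), with the block inside, the chest at (580,280) and its pull at (507,272). In the top view the carton is at (505,270), with its flaps up and down the image. The chest is at (287,150) and its pull at (300,222). Next I'll measure these from depth.

Run:
```python
from h import *
d=np.load('f0.npz'); P=d['bp']; Q=d['ap']; C=d['bc'].astype(int)
def box(m,W): 
    p=W[m][:,:2].astype(np.float32); r=cv2.minAreaRect(p); return np.round(r[0],4),np.round(r[1],4),round(r[2],2),np.round(cv2.boxPoints(r),3).tolist(),m.sum()
v,u=np.mgrid[:384,:512]
def reg(u0,u1,v0,v1): s=512/800; return (u>=u0*s)&(u<=u1*s)&(v>=v0*s)&(v<=v1*s)
z=P[...,2]
m=reg(205,365,70,225)&(abs(z-.175)<.006); print('board',box(m,P), np.nanmedian(z[m]))
m=reg(280,315,205,240)&(z>.055)&(z<.1); print('pull',box(m,P),np.nanmedian(z[m]),P[m].mean(0))
R=reg(440,570,210,330)
print('carton z hist',np.histogram(z[R],bins=np.arange(-.01,.2,.01)))
m=R&(z>.012)&(z<.09); 
m=R&(z>.088)&(z<.1); print('rim',box(m,P))
m=R&(z>.1); print('flaps',P[m].min(0),P[m].max(0))
# inside raw dump coarse
ys,xs=np.where(R); 
for vv in range(144,206,3): print(vv,' '.join('%3d'%(1000*z[vv,uu]) for uu in range(290,356,3)))
```

```text
board (array([0.8103, 0.2483]), array([0.2647, 0.2506]), 4.49, [[0.6690000295639038, 0.3630000054836273], [0.6880000233650208, 0.11299999803304672], [0.9520000219345093, 0.1340000033378601], [0.9319999814033508, 0.3840000033378601]], np.int64(5927)) 0.1753742532605543
pull (array([0.6796, 0.2383]), array([0.0442, 0.0736]), 4.1, [[0.6549999713897705, 0.27300000190734863], [0.6600000262260437, 0.20000000298023224], [0.7039999961853027, 0.2029999941587448], [0.6990000009536743, 0.2770000100135803]], np.int64(116)) 0.07921363687321425 [0.67524046 0.23701623 0.07751166]
carton z hist (array([2150, 2237,   89,  404,   64,   64,  100,  106,   46,   66,  200,
        113,  107,  110,  117,  116,  136,  127,   17,    0]), array([-0.01,  0.  ,  0.01,  0.02,  0.03,  0.04,  0.05,  0.06,  0.07,
        0.08,  0.09,  0.1 ,  0.11,  0.12,  0.13,  0.14,  0.15,  0.16,
        0.17,  0.18,  0.19]))
rim (array([ 0.5542, -0.2131]), array([0.1585, 0.1671]), 73.63, [[0.4519999921321869, -0.26600000262260437], [0.6119999885559082, -0.31299999356269836], [0.6570000052452087, -0.16099999845027924], [0.4959999
[... 696 characters left out ...]
 -1  -6  88   3   0   5   5  -1   4   4   0  25   0   0   2   5  26  77  90   0
165   0   2  -4  56  90   7   1   3   1   6   3  22  19  24   0   0  -2   4  39  90   2  -1
168   1  -2   1  58  95   1   7  -1   9  25  28  22  26  27  26   3   2   5  59  90   1   2
171  -2   0   0  74  97   3   0  21  27  21  57  28  27  21  23   2   2  20  68  94   1   0
174  -2  -4   0  90   5   5  29  29  25  61  59  65  23  28  25  22   0  32  82  88   0  -3
177  -2  -3  49  95  25  27  29  26  39  63  64  62  60  27  25  31   4  43  88  -3  -2  -3Traceback (most recent call last):
  File "<stdin>", line 17, in <module>
  File "<stdin>", line 17, in <genexpr>
ValueError: cannot convert float NaN to integer
```

Run:
```python
from h import *
d=np.load('f0.npz')
def loc(P,o,yaw):
    c,s=np.cos(yaw),np.sin(yaw); R=np.array([[c,-s,0],[s,c,0],[0,0,1]]); return (P-[o[0],o[1],0])@R
def box(p):
    r=cv2.minAreaRect(p[:,:2].astype(np.float32)); return np.round(r[0],4),np.round(r[1],4),round(r[2],1),len(p)
o=np.array([.5542,-.2131]);y=np.deg2rad(-16.4)
for n in('bp','ap'):
    L=loc(d[n].reshape(-1,3),o,y); L=L[~np.isnan(L[:,0])]
    z=L[:,2]
    r=L[(abs(z-.095)<.006)&(abs(L[:,0])<.06)&(abs(L[:,1])<.09)]
    for s in(1,-1):
        q=r[r[:,1]*s>.06]; 
        if len(q)>5: print(n,'side',s,np.percentile(q[:,1],[5,50,95]).round(4),np.polyfit(q[:,0],q[:,1],1).round(3),len(q))
    for s in(1,-1):
        q=L[(L[:,0]*s>.02)&(abs(L[:,0])<.16)&(abs(L[:,1])<.06)&(z>.102)&(z<.2)]
        if len(q): 
            a,b=np.polyfit(q[:,2],q[:,0],1); print('flap',s,'x at hinge',(a*.095+b).round(4),'slope',a.round(3),'ang',np.arctan2(1,-a*s).round(3),q[:,2].max().round(3),'y',np.round([q[:,1].min(),q[:,1].max()],3))
    ins=(abs(L[:,0])<.07)&(abs(L[:,1])<.068)
    # exclude near-flap points
    k=L[ins&(z>.054)&(z<.068)&(abs(L[:,0])<.05)&(abs(L[:,1])<.05)]; print('knob',box(k),k.mean(0).round(4))
    sp=L[ins&(z>.019)&(z<.033)]; print('sole',box(sp), sp.min(0).round(3),sp.max(0).round(3))
oc=np.array([.5725,.2296]); yc=np.deg2rad(4.49)
L=loc(d['bp'].reshape(-1,3),oc,yc);q=L[(abs(L[:,1])<.04)&(L[:,0]>.05)&(L[:,0]<.106)&(L[:,2]>.06)&(L[:,2]<.095)]
print('pull',np.percentile(q,[2,50,98],axis=0).round(4),len(q))
L=loc(d['ap'].reshape(-1,3),oc,yc);q=L[(abs(L[:,1])<.04)&(L[:,0]>.05)&(L[:,0]<.106)&(L[:,2]>.06)&(L[:,2]<.095)]
print('pull s',np.percentile(q,[2,50,98],axis=0).round(4),len(q))
q=L[(L[:,2]>.02)&(L[:,2]<.15)&(abs(L[:,1]+.12)<.01)]; print('case -y side x',np.percentile(q[:,0],[1,99]))
# crop picture of the carton
cv2.imwrite('pics/c.png',cv2.resize(np.hstack([d['ac'][225:325,200:300],d['bc'][135:215,280:360][:, :] if 0 else cv2.resize(d['bc'][135:215,280:360],(100,100))])[:,:,::-1],(800,400),interpolation=cv2.INTER_CUBIC))
```

```text
bp side 1 [0.0714 0.0749 0.0786] [0.008 0.075] 88
bp side -1 [-0.0782 -0.0742 -0.0709] [ 0.011 -0.075] 59
flap 1 x at hinge 0.0851 slope -0.384 ang 1.204 0.173 y [-0.059  0.059]
flap -1 x at hinge -0.0844 slope 0.601 ang 1.03 0.17 y [-0.06  0.06]
knob (array([-0.0048,  0.0032]), array([0.0328, 0.0332]), 42.9, 90) [-0.0049  0.0037  0.0612]
sole (array([-0.0048,  0.0029]), array([0.0656, 0.1198]), 44.8, 341) [-0.031 -0.06   0.019] [0.057 0.063 0.032]
ap side 1 [0.0677 0.0711 0.0764] [-0.     0.072] 88
ap side -1 [-0.0817 -0.0774 -0.073 ] [ 0.004 -0.077] 151
flap 1 x at hinge 0.084 slope -0.368 ang 1.218 0.174 y [-0.06  0.06]
flap -1 x at hinge -0.0849 slope 0.633 ang 1.006 0.167 y [-0.059  0.059]
knob (array([-0.0028, -0.001 ]), array([0.0347, 0.0353]), 41.5, 128) [-0.0033 -0.0015  0.0598]
sole (array([-0.0185,  0.0107]), array([0.0776, 0.1419]), 28.5, 432) [-0.068 -0.039  0.019] [0.048 0.068 0.033]
pull [[ 0.0858 -0.0217  0.0678]
 [ 0.0929 -0.0006  0.0802]
 [ 0.1053  0.0194  0.0856]] 73
pull s [[ 0.0868 -0.0254  0.0642]
 [ 0.0955 -0.0101  0.0783]
 [ 0.1051  0.0178  0.0843]] 67
case -y side x [0.13262044 0.36849072]
```

View pics/c.png

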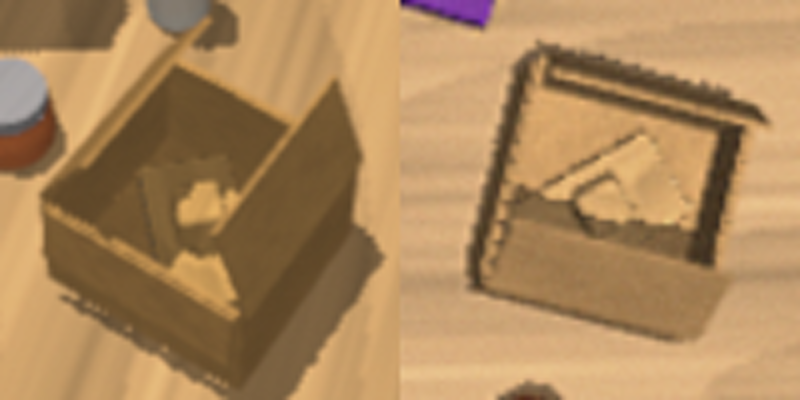

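The crop shows the carton seen obliquely (left half) and from above (right half). The block lies diagonally and its knob is visible at about (605,205). The measured sizes match: knob 33 mm, sole 66x120, board 250x263, and flaps at about 1.03 and 1.21 rad. Next is a helper that turns targets into row numbers, and then I move.

```bash
cat > m.py <<'E'
from h import *
from scipy.spatial.transform import Rotation as Ro
def fr(o,deg): 
    c,s=np.cos(np.deg2rad(deg)),np.sin(np.deg2rad(deg)); return lambda x,y,z: np.array([o[0]+c*x-s*y,o[1]+s*x+c*y,z])
car=fr((.5542,-.2131),-16.); ch=fr((.5725,.2296),4.49)
def ori(yaw,lean=0,lyaw=4.49):
    # tool y along world angle yaw (deg), pointing down, leaned back about chest y
    a=np.deg2rad(yaw); y=np.array([np.cos(a),np.sin(a),0]); z=np.array([0,0,-1.]); R=Ro.from_matrix(np.stack([np.cross(y,z),y,z],1))
    l=np.deg2rad(lyaw); return Ro.from_rotvec(-np.deg2rad(lean)*np.array([-np.sin(l),np.cos(l),0]))*R
def rel(p0,R0,p,R): return np.round((p-p0)/.3,3).tolist(), np.round((R*R0.inv()).as_rotvec()/(np.pi/2),3).tolist()
def now():
    s=monitor.state(); q=s['tool_rot']; return s['tool_pos'],Ro.from_quat(q[[1,2,3,0]])
E
python3 - <<'E'
from m import *
p0=np.array([.266,-.566,.231])
for t in [(5,250),(5,135),(-100,135),(5,135),(5,200)]: print(t,(car(t[0]/1e3,0,t[1]/1e3)-p0).round(4), ((car(t[0]/1e3,0,t[1]/1e3)-p0)/.3).round(3))
p,R=now(); print('yaw',np.rad2deg(np.arctan2(*R.as_matrix()[[1,0],1])))
E
```

```text
(5, 250) [0.293  0.3515 0.019 ] [0.977 1.172 0.063]
(5, 135) [ 0.293   0.3515 -0.096 ] [ 0.977  1.172 -0.32 ]
(-100, 135) [ 0.1921  0.3805 -0.096 ] [ 0.64   1.268 -0.32 ]
(5, 135) [ 0.293   0.3515 -0.096 ] [ 0.977  1.172 -0.32 ]
(5, 200) [ 0.293   0.3515 -0.031 ] [ 0.977  1.172 -0.103]
yaw -64.85549181904531
```

Call:
{"op": "arm_command", "data": {
  "rows": [
    [0, [0.5, 0.6, 0.1], [0, 0, 0]],
    [0, [0.5, 0.6, 0.1], [0, 0, 0]],
    [0, [0.5, 0.6, 0.1], [0, 0, 0]],
    [0, [0.5, 0.6, 0.1], [0, 0, 0]],
    [0, [0.5, 0.6, 0.1], [0, 0, 0]],
    [0, [0.5, 0.6, 0.1], [0, 0, 0]],
    [0, [0.5, 0.6, 0.1], [0, 0, 0]],
    [0, [0.5, 0.6, 0.1], [0, 0, 0]]
  ]
}}

```text
time: 0.77
tool_pos: [0.4162, -0.3847, 0.2612]
tool_rot: [0.0, 0.976, 0.219, -0.0]
contact_force: [0.1, 0.0, -0.5]
gripper_width: -0.001
grasp_force: 0.0
```

Call:
{"op": "arm_command", "data": {
  "rows": [
    [0, [0.477, 0.572, -0.04], [0, 0, 0]],
    [0, [0.477, 0.572, -0.04], [0, 0, 0]],
    [0, [0.477, 0.572, -0.04], [0, 0, 0]],
    [0, [0.477, 0.572, -0.04], [0, 0, 0]],
    [0, [0.477, 0.572, -0.04], [0, 0, 0]],
    [0, [0.477, 0.572, -0.04], [0, 0, 0]],
    [0, [0.477, 0.572, -0.04], [0, 0, 0]],
    [0, [0.477, 0.572, -0.2], [0, 0, 0]],
    [0, [0.477, 0.572, -0.3], [0, 0, 0]],
    [0, [0.477, 0.572, -0.42], [0, 0, 0]],
    [0, [0.477, 0.572, -0.42], [0, 0, 0]]
  ]
}}

```text
time: 1.68
tool_pos: [0.5524, -0.2134, 0.1257]
tool_rot: [-0.005, 0.976, 0.216, -0.006]
contact_force: [-1.8, 1.0, -0.6]
gripper_width: -0.002
grasp_force: 0.0
```

Call:
{"op": "arm_command", "data": {
  "rows": [
    [0, [-0.04, 0.011, 0], [0, 0, 0]],
    [0, [-0.08, 0.023, 0], [0, 0, 0]],
    [0, [-0.12, 0.034, 0], [0, 0, 0]],
    [0, [-0.16, 0.046, 0], [0, 0, 0]],
    [0, [-0.2, 0.057, 0], [0, 0, 0]],
    [0, [-0.24, 0.069, 0], [0, 0, 0]],
    [0, [-0.28, 0.08, 0], [0, 0, 0]],
    [0, [-0.31, 0.089, 0], [0, 0, 0]],
    [0, [-0.336, 0.096, 0], [0, 0, 0]],
    [0, [-0.336, 0.096, 0], [0, 0, 0]]
  ]
}}

```text
time: 2.52
tool_pos: [0.4569, -0.186, 0.1363]
tool_rot: [0.0, 0.976, 0.217, 0.0]
contact_force: [0.4, -0.7, 0.1]
gripper_width: -0.002
grasp_force: 0.0
```

Call:
{"op": "arm_command", "data": {
  "rows": [
    [0, [0.13, -0.037, 0], [0, 0, 0]],
    [0, [0.26, -0.075, 0], [0, 0, 0]],
    [0, [0.36, -0.103, 0], [0, 0, 0]],
    [0, [0.4, -0.115, 0], [0, 0, 0]],
    [0, [0.44, -0.126, 0], [0, 0, 0]],
    [0, [0.48, -0.138, 0], [0, 0, 0]],
    [0, [0.52, -0.149, 0], [0, 0, 0]],
    [0, [0.56, -0.161, 0], [0, 0, 0]],
    [0, [0.6, -0.172, 0], [0, 0, 0]],
    [0, [0.641, -0.184, 0], [0, 0, 0]],
    [0, [0.641, -0.184, 0], [0, 0, 0]],
    [0, [0.6, -0.172, 0.05], [0, 0, 0]]
  ]
}}

```text
time: 3.52
tool_pos: [0.6373, -0.2369, 0.1467]
tool_rot: [-0.002, 0.976, 0.218, -0.002]
contact_force: [-0.0, -0.5, -1.0]
gripper_width: 0.001
grasp_force: 0.0
```

Call:
{"op": "arm_command", "data": {
  "rows": [
    [0, [-0.1, 0.03, 0.4], [0, 0, 0]],
    [0, [-0.1, 0.03, 0.4], [0, 0, 0]],
    [0, [-0.1, 0.03, 0.4], [0, 0, 0]],
    [0, [-0.1, 0.03, 0.4], [0, 0, 0]]
  ]
}}

```text
time: 3.85
tool_pos: [0.61, -0.2295, 0.2824]
tool_rot: [0.005, 0.976, 0.218, 0.006]
contact_force: [1.2, -0.8, 1.2]
gripper_width: -0.002
grasp_force: 0.0
```

Run:
```python
from m import *
b=grab('top'); a=grab('scene')
cv2.imwrite('pics/d.png',cv2.resize(np.hstack([a['color'][180:340,170:330],b['color'][110:270,240:400]])[:,:,::-1],(800,400)))
for f in(a,b):
    P=cloud(f).reshape(-1,3); P=P[~np.isnan(P[:,0])]; o=np.array([.5542,-.2131,0]); y=np.deg2rad(-16); c,s=np.cos(y),np.sin(y)
    L=(P-o)@np.array([[c,-s,0],[s,c,0],[0,0,1]])
    for sg in(1,-1):
        q=L[(L[:,0]*sg>.083)&(L[:,0]*sg<.16)&(abs(L[:,1])<.06)&(L[:,2]>.1)&(L[:,2]<.16)]
        if len(q)>5: A=np.polyfit(q[:,0]*sg,q[:,2],1); print(sg,len(q),'angle',np.pi-np.arctan(A[0]),q[:,2].max())
p,R=now(); print(p)
# drawer approach
p0=p; R0=R
H=lambda x: ch(x+.019*np.sin(np.deg2rad(35)),0,.072-.019*np.cos(np.deg2rad(35)))
print(H(.0945),ori(-85.5,35).as_quat())
for yaw in(-85.5,): print(rel(p,R,ch(-.05,0,.25),ori(yaw,35)))
```

```text
1 519 angle 2.2739888106225616 0.15673757628717003
-1 915 angle 2.237647713758041 0.15860817208701025
1 277 angle 2.2856082436039578 0.15837397331903
-1 107 angle 2.2268141530278305 0.15952303641252172
[ 0.6085397  -0.22863637  0.27437093]
[0.67757449 0.23785109 0.05643611] [ 0.95298167  0.03744275  0.30047602 -0.01175321]
([-0.286, 1.514, -0.081], [0.102, -0.375, -0.221])
```

View pics/d.png

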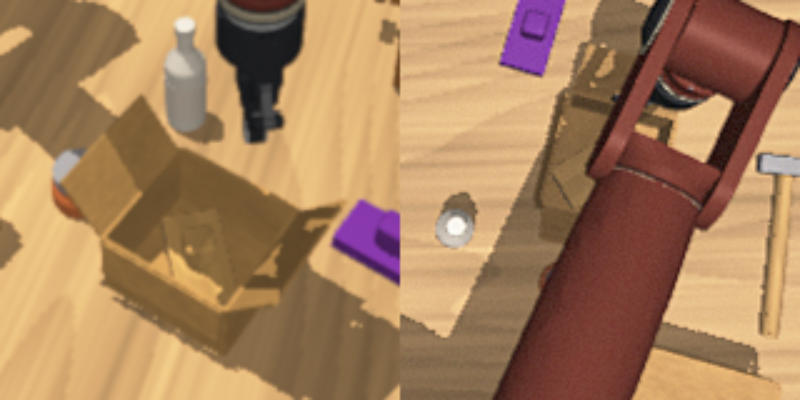

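The left half of the picture shows both carton flaps folded outward, the near one at (120,160) and the far one at (300,250). They fit at about 2.25 rad. The drawer is next.

Call:
{"op": "arm_command", "data": {
  "rows": [
    [85, [-0.03, 0.8, 0], [0, 0, 0]],
    [85, [-0.03, 0.8, 0], [0, 0, 0]],
    [85, [-0.03, 0.8, 0], [0, 0, 0]],
    [85, [-0.03, 0.8, 0], [0, 0, 0]],
    [85, [-0.03, 0.8, 0], [0, 0, 0]],
    [85, [-0.03, 0.8, 0], [0, 0, 0]],
    [85, [-0.03, 0.8, 0], [0, 0, 0]],
    [85, [-0.03, 0.8, 0], [0, 0, 0]]
  ]
}}

```text
time: 4.62
tool_pos: [0.5979, 0.0135, 0.2683]
tool_rot: [-0.0, 0.976, 0.219, -0.002]
contact_force: [0.2, -0.3, -0.5]
gripper_width: 0.995
grasp_force: 0.0
```

Run:
```python
from m import *
c0=np.array([.6083-.009,-.2282+.24,.27]); R0=ori(-64.86); p,R=now(); print(p,c0,np.rad2deg((R*R0.inv()).as_rotvec()))
Rt=ori(-85.51,35); pre=ch(.048,0,.138); g=ch(.1054,0,.0564); 
print(rel(c0,R0,pre,Rt)); print('then grasp',rel(pre,Rt,g,Rt)); print('pull',rel(g,Rt,g+ch(-.153,0,0)-ch(0,0,0),Rt))
```

```text
[0.59792647 0.01349529 0.26826076] [0.5993 0.0118 0.27  ] [-0.00447838  0.18534865  0.17464732]
([0.07, 0.739, -0.44], [0.1, -0.378, -0.222])
then grasp ([0.191, 0.015, -0.272], [0.0, 0.0, 0.0])
pull ([-0.508, -0.04, 0.0], [0.0, 0.0, 0.0])
```

Call:
{"op": "arm_command", "data": {
  "rows": [
    [85, [0, 0.4, 0], [0.1, -0.378, -0.222]],
    [85, [0, 0.4, 0], [0.1, -0.378, -0.222]],
    [85, [0, 0.4, 0], [0.1, -0.378, -0.222]],
    [85, [0.0, 0.739, 0], [0.1, -0.378, -0.222]],
    [85, [0.0, 0.739, 0], [0.1, -0.378, -0.222]],
    [85, [0.0, 0.739, 0], [0.1, -0.378, -0.222]],
    [85, [0.07, 0.739, -0.2], [0.1, -0.378, -0.222]],
    [85, [0.07, 0.739, -0.2], [0.1, -0.378, -0.222]],
    [85, [0.07, 0.739, -0.44], [0.1, -0.378, -0.222]],
    [85, [0.07, 0.739, -0.44], [0.1, -0.378, -0.222]],
    [85, [0.07, 0.739, -0.44], [0.1, -0.378, -0.222]],
    [85, [0.07, 0.739, -0.44], [0.1, -0.378, -0.222]]
  ]
}}

```text
time: 5.62
tool_pos: [0.6185, 0.2318, 0.1346]
tool_rot: [-0.011, 0.954, 0.037, 0.298]
contact_force: [-0.4, 1.1, 0.5]
gripper_width: 0.993
grasp_force: 0.0
```

Run:
```python
from m import *
p,R=now(); print(p,ch(.048,0,.138),np.rad2deg((R*ori(-85.51,35).inv()).as_rotvec()))
a=grab('scene'); cv2.imwrite('pics/e.png',cv2.resize(a['color'][100:240,240:440][:,:,::-1],(800,560)))
```

```text
[0.61850858 0.23183311 0.13462503] [0.62035269 0.23335768 0.138     ] [-0.14398682  0.33253333 -0.06948188]
```

View pics/e.png

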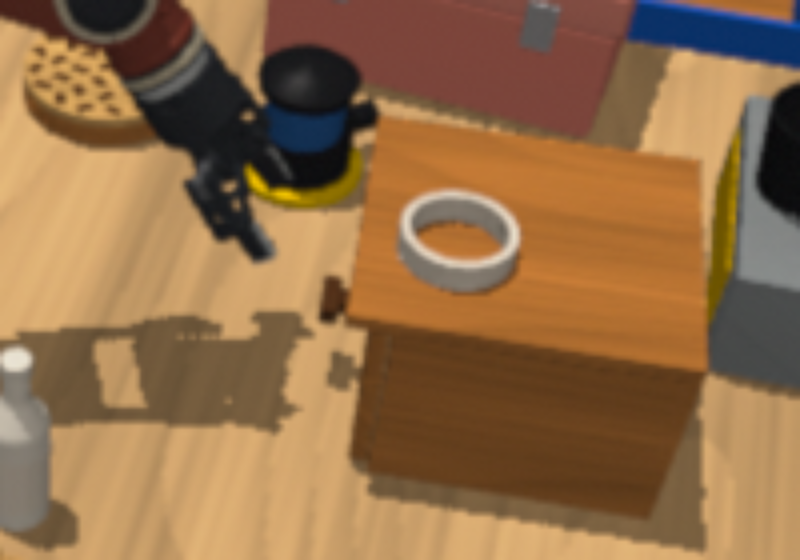

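The view shows the leaned open gripper at (235,190), ahead of the pull at (332,298). I'll advance, close and check the grip.

Call:
{"op": "arm_command", "data": {
  "rows": [
    [85, [0.07, 0.005, -0.1], [0, 0, 0]],
    [85, [0.14, 0.01, -0.2], [0, 0, 0]],
    [85, [0.191, 0.015, -0.272], [0, 0, 0]],
    [85, [0.191, 0.015, -0.272], [0, 0, 0]],
    [20, [0.191, 0.015, -0.272], [0, 0, 0]],
    [20, [0.191, 0.015, -0.272], [0, 0, 0]],
    [20, [0.191, 0.015, -0.272], [0, 0, 0]],
    [20, [0.191, 0.015, -0.272], [0, 0, 0]],
    [20, [0.191, 0.015, -0.272], [0, 0, 0]],
    [20, [0.191, 0.015, -0.272], [0, 0, 0]]
  ]
}}

```text
time: 6.5
tool_pos: [0.6795, 0.2352, 0.0619]
tool_rot: [-0.009, 0.952, 0.038, 0.303]
contact_force: [-3.3, -16.9, 9.3]
gripper_width: 0.502
grasp_force: 60.1
```

Call:
{"op": "arm_command", "data": {
  "rows": [
    [20, [-0.05, -0.012, 0.01], [0, 0, 0]],
    [20, [-0.1, -0.016, 0.01], [0, 0, 0]],
    [20, [-0.15, -0.02, 0.01], [0, 0, 0]],
    [20, [-0.2, -0.024, 0.01], [0, 0, 0]],
    [20, [-0.25, -0.028, 0.01], [0, 0, 0]],
    [20, [-0.3, -0.032, 0.01], [0, 0, 0]],
    [20, [-0.35, -0.036, 0.01], [0, 0, 0]],
    [20, [-0.4, -0.04, 0.01], [0, 0, 0]],
    [20, [-0.44, -0.044, 0.01], [0, 0, 0]],
    [20, [-0.48, -0.047, 0.01], [0, 0, 0]],
    [20, [-0.505, -0.049, 0.01], [0, 0, 0]],
    [20, [-0.505, -0.049, 0.01], [0, 0, 0]]
  ]
}}

```text
time: 7.5
tool_pos: [0.5275, 0.2235, 0.0628]
tool_rot: [-0.012, 0.952, 0.039, 0.305]
contact_force: [12.9, -2.6, -7.2]
gripper_width: 0.495
grasp_force: 82.6
```

Call:
{"op": "arm_command", "data": {
  "rows": [
    [20, [-0.015, -0.001, 0], [0, 0, 0]],
    [20, [-0.015, -0.001, 0], [0, 0, 0]],
    [20, [-0.015, -0.001, 0], [0, 0, 0]]
  ]
}}

```text
time: 7.75
tool_pos: [0.5253, 0.2233, 0.0635]
tool_rot: [-0.013, 0.951, 0.037, 0.306]
contact_force: [35.0, 0.5, -22.3]
gripper_width: 0.493
grasp_force: 78.4
```

It's at its stop, with 35 N resisting. I'll relax, release and retract.

Call:
{"op": "arm_command", "data": {
  "rows": [
    [20, [0.012, 0.001, 0], [0, 0, 0]],
    [85, [0.012, 0.001, 0], [0, 0, 0]],
    [85, [0.012, 0.001, 0], [0, 0, 0]],
    [85, [0.012, 0.001, 0], [0, 0, 0]],
    [85, [0.012, 0.001, 0], [0, 0, 0]],
    [85, [0.012, 0.001, 0], [0, 0, 0]],
    [85, [-0.06, -0.005, 0.1], [0, 0, 0]],
    [85, [-0.13, -0.01, 0.2], [0, 0, 0]],
    [85, [-0.19, -0.015, 0.3], [0, 0, 0]],
    [85, [-0.19, -0.015, 0.5], [0, 0, 0]],
    [85, [-0.19, -0.015, 0.7], [0, 0, 0]],
    [85, [-0.19, -0.015, 0.7], [0, 0, 0]]
  ]
}}

```text
time: 8.75
tool_pos: [0.4635, 0.219, 0.2726]
tool_rot: [-0.012, 0.953, 0.038, 0.302]
contact_force: [0.9, 0.4, 0.8]
gripper_width: 0.996
grasp_force: 0.0
```

Run:
```python
from m import *
b=grab('top'); a=grab('scene')
o=np.array([.5725,.2296,0]); y=np.deg2rad(4.49); c,s=np.cos(y),np.sin(y); M=np.array([[c,-s,0],[s,c,0],[0,0,1]])
for n,f in(('top',b),('sc',a)):
    P=cloud(f); L=(P-o)@M
    q=L[(abs(L[...,2]-.102)<.006)&(abs(L[...,1])<.11)&(L[...,0]<.1)&(L[...,0]>-.08)]; print(n,'face',np.percentile(q,[3,50,97],axis=0).round(4),len(q))
    q=L[(abs(L[...,2]-.018)<.008)&(abs(L[...,1])<.13)&(L[...,0]<.107)&(L[...,0]>-.04)]; print(n,'floor',np.percentile(q,[1,50,99],axis=0).round(4),len(q))
    q=L[(abs(L[...,1])<.04)&(L[...,0]>-.1)&(L[...,0]<-.045)&(L[...,2]>.055)&(L[...,2]<.095)]; print('pull',np.percentile(q,[3,50,97],axis=0).round(4),len(q))
    oc=np.array([.5542,-.2131,0]); yc=np.deg2rad(-16); cc,ss=np.cos(yc),np.sin(yc); Lc=(P-oc)@np.array([[cc,-ss,0],[ss,cc,0],[0,0,1]])
    k=(abs(Lc[...,0])<.06)&(abs(Lc[...,1])<.06)
    for zz,t in((.062,.006),(.026,.006)):
        q=P[k&(abs(Lc[...,2]-zz)<t)]; r=cv2.minAreaRect(q[:,:2].astype(np.float32)); print(n,zz,np.round(r[0],4),np.round(r[1],4),round(r[2],1),len(q))
cv2.imwrite('pics/f.png',cv2.resize(np.hstack([a['color'][80:340,170:430],b['color'][30:290,120:380]])[:,:,::-1],(800,400)))
cm=np.array([.5216,.223,.0594])+.3*np.array([-.19,-.015,.7]); p,R=now(); print(p,cm)
R1=ori(-61); print(rel(cm,ori(-85.51,35),np.array([.5,-.06,.27]),R1)); print(rel(np.array([.5,-.06,.27]),R1,car(-.0045,.002,.20),R1))
```

```text
top face [[-0.0182 -0.1016  0.0976]
 [-0.011   0.0005  0.1022]
 [-0.0038  0.1028  0.1065]] 293
top floor [[-0.018  -0.0936  0.0114]
 [ 0.0557  0.0031  0.0182]
 [ 0.1054  0.1002  0.0248]] 1523
pull [[-0.0611 -0.0215  0.0738]
 [-0.0536 -0.0014  0.0803]
 [-0.0455  0.0185  0.0848]] 65
top 0.062 [ 0.5503 -0.2087] [0.0327 0.0336] 25.0 89
top 0.026 [ 0.5505 -0.2092] [0.0656 0.1198] 28.4 483
sc face [[-0.0168 -0.1043  0.0967]
 [-0.01   -0.0063  0.1008]
 [-0.003   0.1019  0.1044]] 196
sc floor [[-0.0089 -0.117   0.0112]
 [ 0.0509  0.0263  0.0169]
 [ 0.1056  0.1017  0.0254]] 992
pull [[-0.0605 -0.0259  0.0653]
 [-0.053  -0.0127  0.0778]
 [-0.0452  0.016   0.0828]] 57
sc 0.062 [ 0.5514 -0.2121] [0.0325 0.0342] 29.6 123
sc 0.026 [ 0.55   -0.2113] [0.0665 0.1227] 29.0 557
[0.46687276 0.2201908  0.28064863] [0.4646 0.2185 0.2694]
([0.118, -0.928, 0.002], [-0.113, 0.375, 0.264])
([0.168, -0.5, -0.233], [0.0, 0.0, 0.0])
```

View pics/f.png

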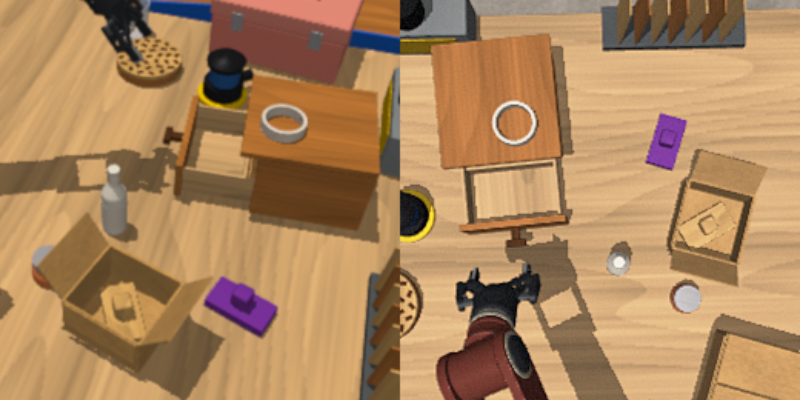

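The left half shows the drawer fully out, with its bay empty at about (215,150), and the carton open with the block at (125,310). In the top view the block is at (708,225). Face and pull positions agree with the drawer at its stop. Now I'll fetch the block.

Call:
{"op": "arm_command", "data": {
  "rows": [
    [85, [0.118, -0.928, 0.002], [-0.113, 0.375, 0.264]],
    [85, [0.118, -0.928, 0.002], [-0.113, 0.375, 0.264]],
    [85, [0.118, -0.928, 0.002], [-0.113, 0.375, 0.264]],
    [85, [0.118, -0.928, 0.002], [-0.113, 0.375, 0.264]],
    [85, [0.118, -0.928, 0.002], [-0.113, 0.375, 0.264]],
    [85, [0.118, -0.928, 0.002], [-0.113, 0.375, 0.264]],
    [85, [0.118, -0.928, 0.002], [-0.113, 0.375, 0.264]],
    [85, [0.118, -0.928, 0.002], [-0.113, 0.375, 0.264]],
    [85, [0.118, -0.928, 0.002], [-0.113, 0.375, 0.264]],
    [85, [0.118, -0.928, 0.002], [-0.113, 0.375, 0.264]]
  ]
}}

```text
time: 9.68
tool_pos: [0.4993, -0.0599, 0.2693]
tool_rot: [-0.001, 0.968, 0.25, -0.0]
contact_force: [-0.5, 0.5, 0.4]
gripper_width: 0.995
grasp_force: 0.0
```

Call:
{"op": "arm_command", "data": {
  "rows": [
    [85, [0.169, -0.501, -0.1], [0, 0, 0]],
    [85, [0.169, -0.501, -0.1], [0, 0, 0]],
    [85, [0.169, -0.501, -0.1], [0, 0, 0]],
    [85, [0.169, -0.501, -0.1], [0, 0, 0]],
    [85, [0.169, -0.501, -0.1], [0, 0, 0]],
    [85, [0.169, -0.501, -0.2], [0, 0, 0]],
    [85, [0.169, -0.501, -0.3], [0, 0, 0]],
    [85, [0.169, -0.501, -0.3], [0, 0, 0]],
    [85, [0.169, -0.501, -0.3], [0, 0, 0]]
  ]
}}

```text
time: 10.43
tool_pos: [0.549, -0.2075, 0.1785]
tool_rot: [-0.002, 0.968, 0.252, -0.001]
contact_force: [-0.1, 0.5, 0.9]
gripper_width: 0.994
grasp_force: 0.0
```

Run:
```python
from m import *
p,R=now(); print(p,np.array([.5,-.0599,.27])+.3*np.array([.169,-.501,-.3]),np.rad2deg((R*ori(-61.2).inv()).as_rotvec()))
```

```text
[ 0.54895379 -0.20754474  0.17847211] [ 0.5507 -0.2102  0.18  ] [0.15057727 0.20343797 0.35563015]
```

Call:
{"op": "arm_command", "data": {
  "rows": [
    [85, [0, 0, -0.1], [0, 0, 0]],
    [85, [0, 0, -0.2], [0, 0, 0]],
    [85, [0, 0, -0.3], [0, 0, 0]],
    [85, [0, 0, -0.4], [0, 0, 0]],
    [85, [0, 0, -0.45], [0, 0, 0]],
    [85, [0, 0, -0.485], [0, 0, 0]],
    [85, [0, 0, -0.485], [0, 0, 0]],
    [85, [0, 0, -0.485], [0, 0, 0]]
  ]
}}

```text
time: 11.1
tool_pos: [0.5515, -0.21, 0.0367]
tool_rot: [0.001, 0.968, 0.251, 0.001]
contact_force: [0.5, -0.5, 1.0]
gripper_width: 0.995
grasp_force: 0.0
```

Call:
{"op": "arm_command", "data": {
  "rows": [
    [15, [0, 0, 0], [0, 0, 0]],
    [15, [0, 0, 0], [0, 0, 0]],
    [15, [0, 0, 0], [0, 0, 0]],
    [15, [0, 0, 0], [0, 0, 0]],
    [15, [0, 0, 0], [0, 0, 0]],
    [15, [0, 0, 0], [0, 0, 0]],
    [15, [0, 0, 0], [0, 0, 0]]
  ]
}}

```text
time: 11.68
tool_pos: [0.5513, -0.2106, 0.0362]
tool_rot: [0.001, 0.968, 0.251, 0.001]
contact_force: [0.2, -0.3, 6.4]
gripper_width: 0.384
grasp_force: 62.7
```

Call:
{"op": "arm_command", "data": {
  "rows": [
    [15, [0, 0, 0.05], [0, 0, 0]],
    [15, [0, 0, 0.1], [0, 0, 0]],
    [15, [0, 0, 0.2], [0, 0, 0]],
    [15, [0, 0, 0.3], [0, 0, 0]],
    [15, [0, 0, 0.4], [0, 0, 0]],
    [15, [0, 0, 0.5], [0, 0, 0]],
    [15, [0, 0, 0.6], [0, 0, 0]],
    [15, [0, 0, 0.7], [0, 0, 0]],
    [15, [0, 0, 0.7], [0, 0, 0]]
  ]
}}

```text
time: 12.43
tool_pos: [0.5527, -0.2112, 0.2518]
tool_rot: [0.004, 0.968, 0.251, 0.004]
contact_force: [0.6, -0.3, -0.6]
gripper_width: 0.387
grasp_force: 61.8
```

Run:
```python
from m import *
p,R=now(); cm=np.array([.5507,-.2102,.2445]); print(p,cm, monitor.state()['contact_force'])
a=grab('scene'); cv2.imwrite('pics/g.png',cv2.resize(a['color'][150:330,170:350][:,:,::-1],(600,600)))
print(rel(cm,ori(-61),np.array([.52,.07,.2445]),ori(-85.5)))
m=np.array([.52,.07,.2445]); print([rel(m,ori(-85.5),ch(.040,0,z),ori(-85.5)) for z in(.2445,.15,.0515)])
```

```text
[ 0.55266265 -0.21121958  0.25183013] [ 0.5507 -0.2102  0.2445] [ 0.64615191 -0.26777705 -0.57007765]
([-0.102, 0.934, 0.0], [0.0, 0.0, -0.272])
[([0.308, 0.542, 0.0], [0.0, 0.0, 0.0]), ([0.308, 0.542, -0.315], [0.0, 0.0, 0.0]), ([0.308, 0.542, -0.643], [0.0, 0.0, 0.0])]
```

View pics/g.png

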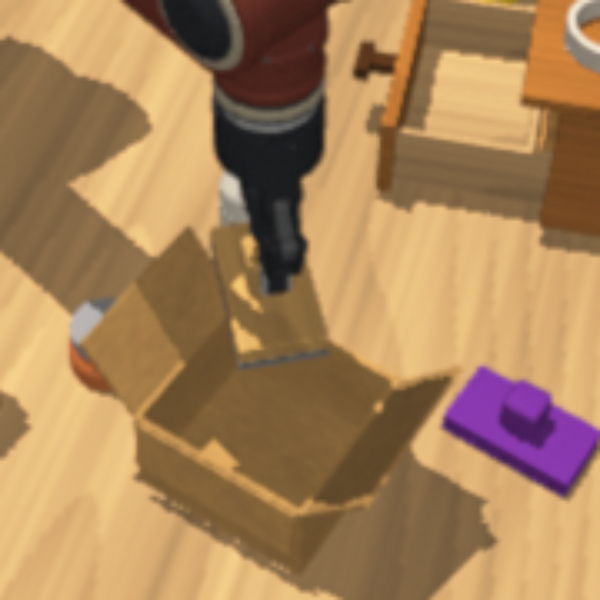

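The block hangs level from the gripper at (270,290) and the carton below it is empty and open. I'll carry it to the bay.

Call:
{"op": "arm_command", "data": {
  "rows": [
    [15, [-0.02, 0.08, 0], [0, 0, -0.04]],
    [15, [-0.03, 0.18, 0], [0, 0, -0.09]],
    [15, [-0.04, 0.28, 0], [0, 0, -0.14]],
    [15, [-0.05, 0.38, 0], [0, 0, -0.19]],
    [15, [-0.06, 0.48, 0], [0, 0, -0.23]],
    [15, [-0.07, 0.58, 0], [0, 0, -0.272]],
    [15, [-0.08, 0.68, 0], [0, 0, -0.272]],
    [15, [-0.09, 0.78, 0], [0, 0, -0.272]],
    [15, [-0.1, 0.87, 0], [0, 0, -0.272]],
    [15, [-0.102, 0.934, 0], [0, 0, -0.272]],
    [15, [-0.102, 0.934, 0], [0, 0, -0.272]]
  ]
}}

```text
time: 13.4
tool_pos: [0.5176, 0.0734, 0.2413]
tool_rot: [-0.001, 0.999, 0.042, -0.003]
contact_force: [0.4, 1.1, -1.8]
gripper_width: 0.385
grasp_force: 61.6
```

Call:
{"op": "arm_command", "data": {
  "rows": [
    [15, [0.06, 0.1, 0], [0, 0, 0]],
    [15, [0.12, 0.2, 0], [0, 0, 0]],
    [15, [0.18, 0.3, 0], [0, 0, 0]],
    [15, [0.24, 0.4, 0], [0, 0, 0]],
    [15, [0.29, 0.5, 0], [0, 0, 0]],
    [15, [0.308, 0.542, 0], [0, 0, 0]],
    [15, [0.308, 0.542, -0.1], [0, 0, 0]],
    [15, [0.308, 0.542, -0.2], [0, 0, 0]],
    [15, [0.308, 0.542, -0.27], [0, 0, 0]],
    [15, [0.308, 0.542, -0.27], [0, 0, 0]],
    [15, [0.308, 0.542, -0.27], [0, 0, 0]]
  ]
}}

```text
time: 14.32
tool_pos: [0.6101, 0.2315, 0.1602]
tool_rot: [0.001, 0.999, 0.04, -0.003]
contact_force: [-0.6, 0.5, -1.9]
gripper_width: 0.387
grasp_force: 61.6
```

Run:
```python
from m import *
p,R=now(); print(p,ch(.04,0,.1635),np.rad2deg((R*ori(-85.5).inv()).as_rotvec()))
a=grab('scene'); b=grab('top'); cv2.imwrite('pics/i.png',cv2.resize(np.hstack([a['color'][110:230,240:400],b['color'][80:200,140:300]])[:,:,::-1],(800,300)))
```

```text
[0.61008851 0.23150714 0.1601933 ] [0.61237724 0.2327314  0.1635    ] [-0.11427653  0.35508744  0.02778861]
```

View pics/i.png

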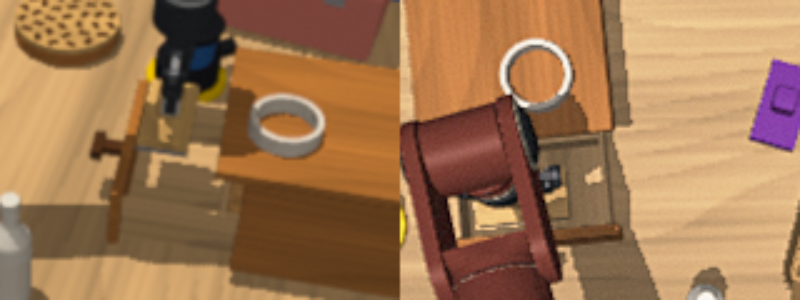

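The block is hanging over the drawer's front bay: gripper at (172,95) in the left half, block at (520,210) in the right half. It clears the face and the board. I'll lower it slowly.

Call:
{"op": "arm_command", "data": {
  "rows": [
    [15, [0, 0, -0.06], [0, 0, 0]],
    [15, [0, 0, -0.12], [0, 0, 0]],
    [15, [0, 0, -0.18], [0, 0, 0]],
    [15, [0, 0, -0.24], [0, 0, 0]],
    [15, [0, 0, -0.29], [0, 0, 0]],
    [15, [0, 0, -0.33], [0, 0, 0]],
    [15, [0, 0, -0.35], [0, 0, 0]],
    [15, [0, 0, -0.36], [0, 0, 0]],
    [15, [0, 0, -0.365], [0, 0, 0]],
    [15, [0, 0, -0.37], [0, 0, 0]],
    [15, [0, 0, -0.37], [0, 0, 0]],
    [15, [0, 0, -0.37], [0, 0, 0]]
  ]
}}

```text
time: 15.42
tool_pos: [0.6126, 0.233, 0.0537]
tool_rot: [-0.0, 0.999, 0.04, 0.001]
contact_force: [1.0, -0.3, -2.4]
gripper_width: 0.391
grasp_force: 61.8
```

Call:
{"op": "arm_command", "data": {
  "rows": [
    [15, [0, 0, -0.003], [0, 0, 0]],
    [15, [0, 0, -0.006], [0, 0, 0]],
    [15, [0, 0, -0.009], [0, 0, 0]],
    [15, [0, 0, -0.012], [0, 0, 0]],
    [15, [0, 0, -0.012], [0, 0, 0]],
    [15, [0, 0, -0.012], [0, 0, 0]]
  ]
}}

```text
time: 15.92
tool_pos: [0.6127, 0.233, 0.0503]
tool_rot: [-0.0, 0.999, 0.04, 0.001]
contact_force: [-1.4, -0.4, 3.1]
gripper_width: 0.385
grasp_force: 62.5
```

It has touched down: the force went from -2.4 to +3.1 N at the expected height. I'll release, rise and check.

Call:
{"op": "arm_command", "data": {
  "rows": [
    [70, [0, 0, 0], [0, 0, 0]],
    [70, [0, 0, 0], [0, 0, 0]],
    [70, [0, 0, 0], [0, 0, 0]],
    [70, [0, 0, 0], [0, 0, 0]],
    [70, [0, 0, 0.03], [0, 0, 0]],
    [70, [0, 0, 0.1], [0, 0, 0]],
    [70, [0, 0, 0.2], [0, 0, 0]],
    [70, [0, 0, 0.33], [0, 0, 0]],
    [70, [0, 0, 0.46], [0, 0, 0]],
    [70, [-0.1, 0, 0.59], [0, 0, 0]],
    [70, [-0.2, -0.01, 0.69], [0, 0, 0]],
    [70, [-0.2, -0.01, 0.69], [0, 0, 0]]
  ]
}}

```text
time: 16.92
tool_pos: [0.5521, 0.2307, 0.2648]
tool_rot: [-0.001, 0.999, 0.04, 0.005]
contact_force: [1.6, 0.8, 1.5]
gripper_width: 0.818
grasp_force: 0.0
```

Run:
```python
from m import *
p,R=now(); cm=np.array([.6124,.2327,.0489])+.3*np.array([-.2,-.01,.69]); print(p,cm)
a=grab('scene'); f=a; cv2.imwrite('pics/j.png',cv2.resize(a['color'][80:230,200:400][:,:,::-1],(800,600)))
o=np.array([.5725,.2296,0]); y=np.deg2rad(4.49); c,s=np.cos(y),np.sin(y); L=(cloud(f)-o)@np.array([[c,-s,0],[s,c,0],[0,0,1]])
q=L[(abs(L[...,2]-.076)<.006)&(abs(L[...,1])<.04)&(L[...,0]>.01)&(L[...,0]<.09)]; print('knob',q.mean(0),len(q))
q=L[(abs(L[...,2]-.04)<.005)&(abs(L[...,1])<.08)&(L[...,0]>-.0)&(L[...,0]<.1)]; print('plate',np.percentile(q,[3,50,97],axis=0),len(q))
q=L[(abs(L[...,1])<.04)&(L[...,0]>-.1)&(L[...,0]<-.045)&(L[...,2]>.055)&(L[...,2]<.095)]; print('pull',np.percentile(q,[3,50,97],axis=0).round(4),len(q))
Rt=ori(-85.51,35); g=ch(.1054-.15,-.0025,.058); pre=g-.1*np.array([np.sin(.611)*c,np.sin(.611)*s,-np.cos(.611)])
print(rel(cm,ori(-85.5),pre,Rt),rel(pre,Rt,g,Rt),pre,g)
```

```text
[0.55210535 0.23073255 0.26478301] [0.5524 0.2297 0.2559]
knob [ 0.03878121 -0.00162259  0.07389343] 67
plate [[ 0.00795914 -0.05404289  0.03550406]
 [ 0.04087331 -0.01695177  0.03890096]
 [ 0.07076332  0.05672623  0.04308408]] 307
pull [[-0.06   -0.0262  0.0646]
 [-0.0524 -0.011   0.078 ]
 [-0.0458  0.0144  0.0828]] 51
([-0.271, -0.035, -0.387], [0.03, -0.388, -0.0]) ([0.191, 0.015, -0.273], [0.0, 0.0, 0.0]) [0.47103997 0.21912504 0.13990747] [0.52823259 0.22361616 0.058     ]
```

View pics/j.png

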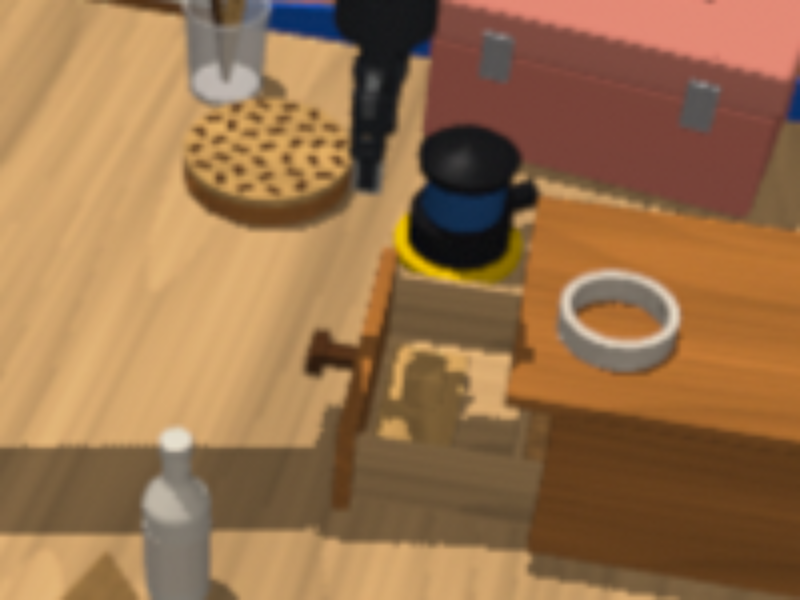

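The block sits flat in the front bay at about (430,390), with its plate top at 39 mm. The pull is at (330,352). I'll grasp the pull again and push the drawer shut.

Call:
{"op": "arm_command", "data": {
  "rows": [
    [85, [-0.1, -0.02, 0], [0.03, -0.388, 0]],
    [85, [-0.2, -0.03, 0], [0.03, -0.388, 0]],
    [85, [-0.271, -0.035, 0], [0.03, -0.388, 0]],
    [85, [-0.271, -0.035, 0], [0.03, -0.388, 0]],
    [85, [-0.271, -0.035, 0], [0.03, -0.388, 0]],
    [85, [-0.271, -0.035, -0.1], [0.03, -0.388, 0]],
    [85, [-0.271, -0.035, -0.2], [0.03, -0.388, 0]],
    [85, [-0.271, -0.035, -0.3], [0.03, -0.388, 0]],
    [85, [-0.271, -0.035, -0.387], [0.03, -0.388, 0]],
    [85, [-0.271, -0.035, -0.387], [0.03, -0.388, 0]],
    [85, [-0.271, -0.035, -0.387], [0.03, -0.388, 0]]
  ]
}}

```text
time: 17.88
tool_pos: [0.4694, 0.2186, 0.1372]
tool_rot: [-0.01, 0.954, 0.038, 0.298]
contact_force: [-0.2, 0.4, 0.8]
gripper_width: 0.994
grasp_force: 0.0
```

Call:
{"op": "arm_command", "data": {
  "rows": [
    [85, [0.06, 0.005, -0.09], [0, 0, 0]],
    [85, [0.12, 0.01, -0.18], [0, 0, 0]],
    [85, [0.16, 0.013, -0.23], [0, 0, 0]],
    [85, [0.191, 0.015, -0.273], [0, 0, 0]],
    [85, [0.191, 0.015, -0.273], [0, 0, 0]],
    [20, [0.191, 0.015, -0.273], [0, 0, 0]],
    [20, [0.191, 0.015, -0.273], [0, 0, 0]],
    [20, [0.191, 0.015, -0.273], [0, 0, 0]],
    [20, [0.191, 0.015, -0.273], [0, 0, 0]],
    [20, [0.191, 0.015, -0.273], [0, 0, 0]],
    [20, [0.191, 0.015, -0.273], [0, 0, 0]]
  ]
}}

```text
time: 18.8
tool_pos: [0.5292, 0.2236, 0.0608]
tool_rot: [-0.011, 0.952, 0.038, 0.303]
contact_force: [-0.4, -5.3, 5.4]
gripper_width: 0.497
grasp_force: 63.7
```

Gripped. Now I'll push 150 mm in, smoothly.

Call:
{"op": "arm_command", "data": {
  "rows": [
    [20, [0.03, 0.002, 0], [0, 0, 0]],
    [20, [0.08, 0.006, 0], [0, 0, 0]],
    [20, [0.13, 0.01, 0], [0, 0, 0]],
    [20, [0.18, 0.014, 0], [0, 0, 0]],
    [20, [0.23, 0.018, 0], [0, 0, 0]],
    [20, [0.28, 0.022, 0], [0, 0, 0]],
    [20, [0.33, 0.026, 0], [0, 0, 0]],
    [20, [0.38, 0.03, 0], [0, 0, 0]],
    [20, [0.42, 0.033, 0], [0, 0, 0]],
    [20, [0.46, 0.036, 0], [0, 0, 0]],
    [20, [0.485, 0.038, 0], [0, 0, 0]],
    [20, [0.485, 0.038, 0], [0, 0, 0]]
  ]
}}

```text
time: 19.8
tool_pos: [0.6759, 0.2349, 0.0608]
tool_rot: [-0.011, 0.952, 0.038, 0.303]
contact_force: [0.9, -6.7, 5.2]
gripper_width: 0.5
grasp_force: 63.6
```

Call:
{"op": "arm_command", "data": {
  "rows": [
    [20, [0.01, 0.001, 0], [0, 0, 0]],
    [20, [0.02, 0.002, 0], [0, 0, 0]],
    [20, [0.025, 0.002, 0], [0, 0, 0]],
    [20, [0.025, 0.002, 0], [0, 0, 0]]
  ]
}}

```text
time: 20.13
tool_pos: [0.6766, 0.2349, 0.0605]
tool_rot: [-0.009, 0.954, 0.037, 0.296]
contact_force: [-54.0, -16.2, 45.2]
gripper_width: 0.497
grasp_force: 71.4
```

It's against its shut stop. I'll ease off, release and retract.

Call:
{"op": "arm_command", "data": {
  "rows": [
    [20, [-0.01, -0.001, 0], [0, 0, 0]],
    [20, [-0.018, -0.001, 0], [0, 0, 0]],
    [20, [-0.018, -0.001, 0], [0, 0, 0]],
    [85, [-0.018, -0.001, 0], [0, 0, 0]],
    [85, [-0.018, -0.001, 0], [0, 0, 0]],
    [85, [-0.018, -0.001, 0], [0, 0, 0]],
    [85, [-0.018, -0.001, 0], [0, 0, 0]],
    [85, [-0.09, -0.007, 0.1], [0, 0, 0]],
    [85, [-0.16, -0.012, 0.2], [0, 0, 0]],
    [85, [-0.23, -0.018, 0.3], [0, 0, 0]],
    [85, [-0.4, -0.03, 0.5], [0, 0, 0]],
    [85, [-0.5, -0.04, 0.6], [0, 0, 0]]
  ]
}}

```text
time: 21.13
tool_pos: [0.5555, 0.2262, 0.2112]
tool_rot: [-0.011, 0.953, 0.038, 0.3]
contact_force: [0.4, 0.1, 0.4]
gripper_width: 0.993
grasp_force: 0.0
```

Call:
{"op": "arm_command", "data": {
  "rows": [
    [85, [-0.1, 0, 0.1], [0, 0, 0]],
    [85, [-0.1, 0, 0.1], [0, 0, 0]],
    [85, [-0.1, 0, 0.1], [0, 0, 0]],
    [85, [-0.1, 0, 0.1], [0, 0, 0]]
  ]
}}

```text
time: 21.47
tool_pos: [0.5264, 0.2263, 0.2399]
tool_rot: [-0.011, 0.953, 0.038, 0.301]
contact_force: [0.9, 0.6, -1.3]
gripper_width: 0.997
grasp_force: 0.0
```

Run:
```python
from m import *
a=grab('scene'); b=grab('top'); print(now()[0]); cv2.imwrite('pics/k.png',cv2.resize(np.hstack([a['color'],b['color']])[:,:,::-1],(800,300)))
o=np.array([.5725,.2296,0]); y=np.deg2rad(4.49); c,s=np.cos(y),np.sin(y); M=np.array([[c,-s,0],[s,c,0],[0,0,1]])
d=np.load('f0.npz')
for n,P in(('sc0',d['ap']),('sc',cloud(a)),('top0',d['bp']),('top',cloud(b))):
    L=(P-o)@M
    q=L[(abs(L[...,1])<.04)&(L[...,0]>.05)&(L[...,0]<.106)&(L[...,2]>.06)&(L[...,2]<.095)]; print(n,'pull',np.percentile(q,[2,50,98],axis=0).round(4)[:,0],len(q))
```

```text
[0.5263193  0.22576384 0.23760254]
sc0 pull [0.0868 0.0955 0.1051] 67
sc pull [0.0876 0.0958 0.1051] 64
top0 pull [0.0858 0.0929 0.1053] 73
top pull [0.0866 0.0936 0.1048] 73
```

View pics/k.png

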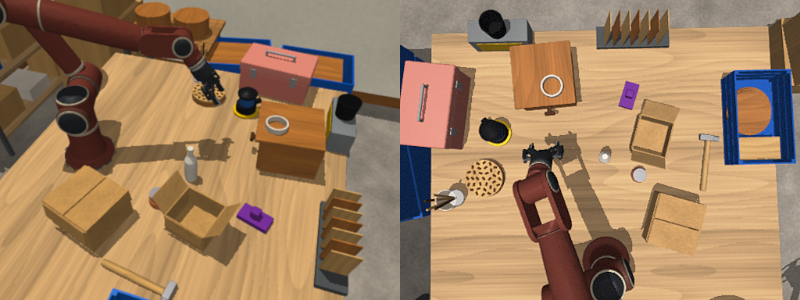

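Both views show the drawer shut, with the pull's front at 87 mm as it should be. The carton is open and empty at (195,215), the bystanders haven't moved and the arm is clear.

```bash
python3 -c "
from plant import manip; print(manip.job_done())"
```

```text
the job is handed in; nothing more can be done
None
```

The job is handed in at about 21.5 s: both carton flaps stand open at about 2.25 rad, the sanding block was set down flat and released in the drawer's front bay, the drawer is fully shut, and nothing else appears to have moved.

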